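Load the freezer-label roll on its spindle

TASK

Mount the tall, narrow roll of blank freezer labels on the empty steel spindle stand: thread its core over the spindle, lower it down onto the stand's base before letting go, and leave it there standing upright and flat on the base. Leave the squat, wide roll and the sauce bottle where they are.

Things in the scene. Friction and masses are not known exactly. Their poses are not given: they have to be found in the camera images.
- label_roll: The tall, narrow roll of off-white paper labels, wound on a brown cardboard core, standing loose on the counter. 60 mm outer diameter, 76 mm tall, open core hole of 40 mm diameter right through (wall 10 mm thick). 0.1 to 0.2 kg, rigid. Origin: centre of its underside; z is its axis, up.
- stand: Plain steel spindle stand, fixed to the counter: a round base plate 110 mm in diameter and 12 mm thick with one upright spindle in its centre, 16 mm in diameter with a round tip, rising 80 mm above the plate (tip 92 mm above the counter). A mounted roll rests on the top of the plate. Origin: centre of the base's underside, at counter level; z is the spindle's axis, up.
- squat_roll: Bystander: a squat, wide roll of the same paper lying loose and flat on the counter, 100 mm outer diameter, 36 mm tall, core hole 40 mm. Origin: centre of its underside, z up.
- sauce_bottle: Bystander: a red sauce bottle with a white cap, standing loose, 66 mm in diameter and 190 mm tall. Origin: centre of its underside, z up.
Things that resemble listed ones, but are neither listed nor needed, are in the scene too. What is shaped like the label_roll but black or turquoise is not meant. There is more than one size of the stand; the one meant has the size given above.

How it is judged:
On the way:
1. the label roll, still held by the fingers, is threaded on the spindle and within 23 mm of the base (horizontal distance between label_roll and stand below 0.02 m and z of label_roll in the frame of stand below 0.035 m and contact force between the fingers and label_roll above 0.5 N), for 0.05 s.
At the end, for the whole second after the job is handed in: The label roll is on the spindle (axes within 15 mm), its underside within 5 mm of the top of the base, upright within 7 degrees, at rest (horizontal distance between label_roll and stand below 0.015 m and z of label_roll in the frame of stand between 0.007 and 0.017 m and angle between label_roll's own z axis and vertical below 0.12 rad and linear speed of label_roll below 0.02 m/s); the robot touches nothing.
It fails at once if the squat roll was moved more than 30 mm (distance of squat_roll from where it was at the start of the episode above 0.03 m).
It fails at once if the sauce bottle was moved more than 30 mm or tipped (distance of sauce_bottle from where it was at the start of the episode above 0.03 m or angle between sauce_bottle's own z axis and vertical above 0.5 rad).
It also fails if it takes over 34 s, if anything falls off the work surface, if the arm or the gripper's body presses on something with over 40 N, if the wrist force passes 120 N, or if a joint passes its speed limit or range.

ROBOT

A 6-joint arm with a two-finger parallel gripper is mounted at the origin on the work surface. World frame = base frame: x ahead of the robot, y to its left, z up, the work surface at z = 0. Lengths are in m, angles in rad, forces in N, time in s.
With the tool pointing down it reaches from about 0.35 to 0.725 m from the base axis. Payload 4.3 kg.
Tool frame: the origin (TCP) lies at the very end of the fingers, on their centre line; the grasp point (between the pads) lies 19 mm behind it; z points along the fingers, y is the line along which they close (so a half turn about z gives the same grasp; the last joint's range is limited). The gripper opens to 85 mm and grips with 20 to 120 N. Pads are 22 mm wide; open, the fingers measure 114 mm over their backs; the gripper's body (76 mm by 85 mm) begins 54 mm behind the grasp point. The pads swing forward as they close: fully open they stand 13 mm farther back than shut.
Start: joints at [1.058, 0.377, 0.081, 1.274, 0, 1.46], TCP at [0.225, 0.529, 0.231] pointing down, gripper open.
Joint ranges: [-2.72, 2.72], [-0.84, 1.66], [-1.02, 1.22], [-1.77, 2.12], [-1.37, 1.28], [-3.14, 3.14]. Speed limits (rad/s): [2.57, 2.57, 3.14, 3.14, 3.14, 3.14].

INTERFACE

Orientations are given as a unit quaternion [x, y, z, w].
In Python, from cell import readout, cams, manip gives the robot as it stands.
- The arm moves only by the shell command python3 -m handwheel 'ROWS' [FORCE]. ROWS is JSON, a list of rows, each an object with "xyz": the shift along the tool's x, y, z each as a share of 10 cm, from -1 to 1, a list of three; "rot": the turn, a rotation vector about the tool's x, y, z each as a share of 180 degrees, from -1 to 1, a list of three; "gripper": the gripper's target within -1 to 1 (fully open at 1, half-way at 0, shut at -1). In form: [{"xyz": [tx, ty, tz], "rot": [wx, wy, wz], "gripper": gripper}, ...]. A call has exactly 10 rows; each row is the pose to reach, as a shift and turn from the pose commanded when the call began, along the tool's axes at that moment, turning the shorter way round; what a row does not reach only later rows make up. A row lasts 1/12 s, in which the tool goes at most 41.7 mm and 7.16 degrees, less where a joint would pass 70% of its speed; a pose out of reach is approached as far as the arm can. A call with a number of a shift or a turn outside -1 to 1 is refused whole. A call with a gripper value outside its range is refused whole. The fingers move at their own pace and stop on an object; FORCE is the grip in N (left out, the last holds). Time passes only in rows, so rows that repeat a pose let the fingers close, or fill a call up. It gives the time, the measured TCP pose, the force, the opening and the grip force at its end, in the units of the state.
- readout.get_state(): the state, without advancing time (a new reading comes with each control period).
- cams.read_camera(name): name is "scene" or "top"; returns a dict with "frame" (400x640x3 uint8, red, green, blue), "camera_matrix" (3x3 intrinsics, pixels), "k1" (the pictures are not rectified: a ray, as slopes to the right and down, at radius r is drawn at 1 + k1 r^2 times it, then the intrinsics apply), "pose" (4x4, takes a point from camera to world coordinates). Camera axes: x right, y down, z forward; pixel columns grow to the right and rows downward; lengths in m; the calibration is good to about 2 mm. A picture is of the moment at which its call begins. There is no depth.
- manip.close_job(): hands the job in; it is judged then, once.
The state is a dict: "clock": time; "joints": joint angles; "joint_vel": joint speeds; "joint_efforts": joint torques, N m; "eef_pos": TCP position; "tool_rot": TCP orientation; "wrist_force": force on the tool from outside, world axes, zero at the start; "moment": the same for the moment, N m; "grip_width": finger opening in m; "grasp_force": force on a finger pad.
Only numpy, scipy, OpenCV 4.12 (cv2) and the standard library are available. Lean on these libraries where they do the work, as an engineer would, in place of code of your own. Each camera call takes 0.05 s, during which the arm holds its last target. There are 200 camera calls.

## Working session

There is one attempt and no reset: what is moved stays moved. The work goes in short steps, Python scripts to look and compute and a shell command to move; the robot and the scene stay as the last step left them, time stands still between calls to the robot, and variables do not carry over. Pictures are saved under pics/ and viewed, at most 10 in all, crops included, and the job is handed in when it is done.

```bash
mkdir -p pics; cat > h.py <<'E'
import numpy as np,cv2
from cell import readout,cams,manip
def grab(n):
    d=cams.read_camera(n); cv2.imwrite(f'pics/_{n}.png',d['frame'][:,:,::-1]); return d
def ray(d,u,v):
    K=np.array(d['camera_matrix']);p=np.array([(u-K[0,2])/K[0,0],(v-K[1,2])/K[1,1]]);q=p.copy()
    for _ in range(20): q=p/(1+d['k1']*(q@q))
    T=np.array(d['pose']);return T[:3,3],T[:3,:3]@np.array([q[0],q[1],1])
def at(d,u,v,z):
    o,r=ray(d,u,v);return o+r*(z-o[2])/r[2]
def pix(d,P):
    T=np.array(d['pose']);c=T[:3,:3].T@(np.array(P)-T[:3,3]);q=c[:2]/c[2];q=q*(1+d['k1']*(q@q))
    K=np.array(d['camera_matrix']);return K[0,0]*q[0]+K[0,2],K[1,1]*q[1]+K[1,2]
E
python3 - <<'E'
from h import *
s=readout.get_state();print(s)
a=grab('scene');b=grab('top')
for d in(a,b):print(np.round(d['pose'],3),d['k1'],d['camera_matrix'])
import pickle;pickle.dump((a,b),open('d0.pkl','wb'))
cv2.imwrite('pics/1.png',a['frame'][:,:,::-1]);cv2.imwrite('pics/2.png',b['frame'][:,:,::-1])
E
```

```text
{'clock': 0.0, 'joints': array([ 1.05770545e+00,  3.78069988e-01,  7.96343805e-02,  1.27440457e+00,
       -7.61080267e-06,  1.46050411e+00]), 'joint_vel': array([ 2.14695938e-04,  3.01359166e-05,  8.98437277e-04,  3.12989838e-04,
       -4.24956453e-04, -5.67843042e-04]), 'joint_efforts': array([-6.74404873e-04, -4.63604629e+01,  2.69875896e+01,  2.08656234e-02,
       -3.89491979e-04, -7.40952515e-06]), 'eef_pos': array([0.22506588, 0.5284104 , 0.23036021]), 'tool_rot': array([ 2.00040463e-01,  9.79787104e-01, -9.73850499e-04, -3.09770392e-04]), 'wrist_force': array([ 0.44028699,  0.20230587, -0.8147691 ]), 'moment': array([ 0.00384774, -0.01128237,  0.00592423]), 'grasp_force': 0.0, 'grip_width': 0.08536722796513968}
[[ 0.367  0.605 -0.707  1.069]
 [ 0.93  -0.235  0.282 -0.174]
 [ 0.005 -0.761 -0.649  0.471]
 [ 0.     0.     0.     1.   ]] 0.007499440979611307 [[367.36446155   0.         319.48517734]
 [  0.         367.36446155 197.25372491]
 [  0.           0.           1.        ]]
[[ 2.100e-02 -9.950e-01  9.400e-02  5.130e-01]
 [-1.000e+00 -2.100e-02  3.000e-03  3.700e-02]
 [-1.000e-03 -9.400e-02 -9.960e-01  1.108e+00]
 [ 0.000e+00  0.000e+00  0.000e+00  1.000e+00]] -0.12104822096205453 [[507.0945866    0.         320.79089659]
 [  0.         507.0945866  200.21389626]
 [  0.           0.           1.        ]]
```

View pics/1.png

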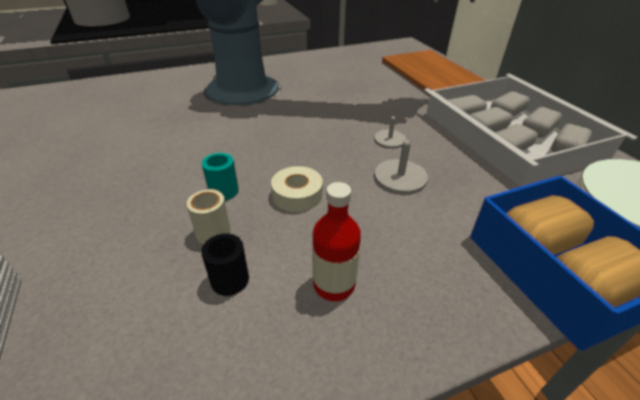

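View pics/2.png

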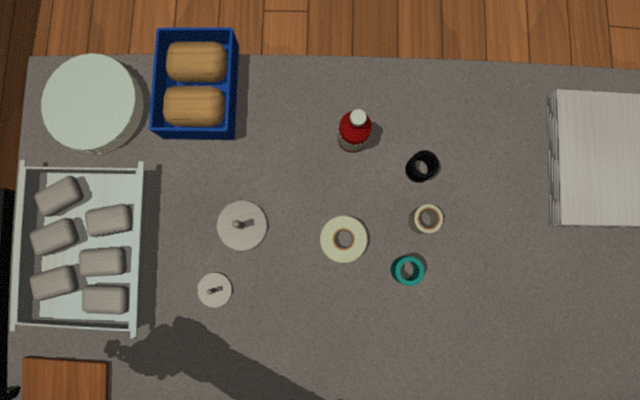

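The off-white candidate is at top (428,219) / scene (209,215). The black (422,166) and turquoise (409,270) rolls are ruled out by colour. There are two stands: (242,226), about 50 px wide (110 mm, so it fits), and (215,290), about 35 px (76 mm, too small). I'll confirm both in an enlarged crop.

```bash
python3 - <<'E'
from h import *
import pickle;a,b=pickle.load(open('d0.pkl','rb'))
f=b['frame'][:,:,::-1]
A=cv2.resize(f[195:315,190:280],None,fx=4,fy=4,interpolation=cv2.INTER_CUBIC)
B=cv2.resize(f[185:305,370:460],None,fx=4,fy=4,interpolation=cv2.INTER_CUBIC)
cv2.imwrite('pics/3.png',np.hstack([A,B]))
for n,p,z in[('roll',(428,219),.076),('stand',(242,226),.012),('small',(215,290),.01),('squat',(344,239),.036),('black',(423,166),.076),('turq',(409,270),.076),('bottlecap',(358,117),.19)]:
    print(n,at(b,*p,z).round(4))
# diameters
print(np.linalg.norm(at(b,217,226,.012)-at(b,267.5,226,.012)),np.linalg.norm(at(b,197,290,.012)-at(b,232,290,.012)))
E
```

```text
roll [ 0.5762 -0.1807  0.076 ]
stand [0.5564 0.2094 0.012 ]
small [0.4168 0.264  0.01  ]
squat [ 0.5328 -0.011   0.036 ]
black [ 0.6857 -0.1702  0.076 ]
turq [ 0.4717 -0.1424  0.076 ]
bottlecap [ 0.7559 -0.0263  0.19  ]
0.11016534566317017 0.07629092694607062
```

View pics/3.png

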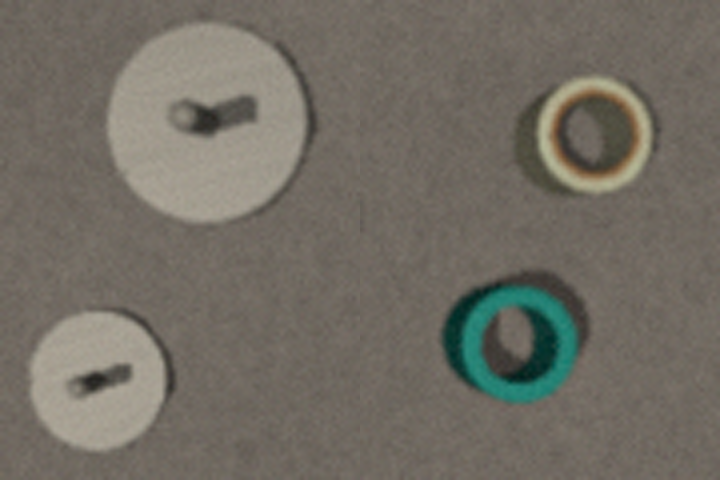

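The crop confirms both targets. The large plate is centred at about (242,225.5) and measures 110 mm. The off-white roll with the brown core has its top centre at about (428.7,218.8), which gives roll (0.576,-0.182) and stand (0.556,0.209). Next I move above the roll and turn the closing line to world y, clear of the neighbours.

```bash
python3 -m handwheel '[{"xyz":[-0.2,-0.2,0],"rot":[0,0,-0.03],"gripper":1},{"xyz":[-0.5,-0.4,0],"rot":[0,0,-0.06],"gripper":1},{"xyz":[-0.85,-0.72,0],"rot":[0,0,-0.1],"gripper":1},{"xyz":[-0.85,-0.72,0],"rot":[0,0,-0.128],"gripper":1},{"xyz":[-0.85,-0.72,0],"rot":[0,0,-0.128],"gripper":1},{"xyz":[-0.85,-0.72,0],"rot":[0,0,-0.128],"gripper":1},{"xyz":[-0.85,-0.72,0],"rot":[0,0,-0.128],"gripper":1},{"xyz":[-0.85,-0.72,0],"rot":[0,0,-0.128],"gripper":1},{"xyz":[-0.85,-0.72,0],"rot":[0,0,-0.128],"gripper":1},{"xyz":[-0.85,-0.72,0],"rot":[0,0,-0.128],"gripper":1}]'
python3 -m handwheel '[{"xyz":[-0.05,-0.1,0],"rot":[0,0,0],"gripper":1},{"xyz":[-0.1,-0.2,0],"rot":[0,0,0],"gripper":1},{"xyz":[-0.15,-0.3,0],"rot":[0,0,0],"gripper":1},{"xyz":[-0.2,-0.4,0],"rot":[0,0,0],"gripper":1},{"xyz":[-0.25,-0.5,0],"rot":[0,0,0],"gripper":1},{"xyz":[-0.3,-0.6,0],"rot":[0,0,0],"gripper":1},{"xyz":[-0.35,-0.7,0],"rot":[0,0,0],"gripper":1},{"xyz":[-0.4,-0.8,0],"rot":[0,0,0],"gripper":1},{"xyz":[-0.45,-0.9,0],"rot":[0,0,0],"gripper":1},{"xyz":[-0.5,-1,0],"rot":[0,0,0],"gripper":1}]'
```

```text
clock: 0.93
eef_pos: [0.275, 0.4301, 0.2312]
tool_rot: [-0.0, 1.0, 0.0, -0.0]
wrist_force: [0.1, 0.2, -0.1]
grip_width: 0.0853
grasp_force: 0.0
clock: 1.77
eef_pos: [0.3258, 0.3283, 0.2314]
tool_rot: [0.0, 1.0, 0.0, 0.0]
wrist_force: [-0.1, -0.4, -0.8]
grip_width: 0.0853
grasp_force: 0.0
```

Five more calls of this size remain: dx +0.25, dy -0.51.

```bash
python3 -m handwheel '[{"xyz":[-0.05,-0.1,0],"rot":[0,0,0],"gripper":1},{"xyz":[-0.1,-0.2,0],"rot":[0,0,0],"gripper":1},{"xyz":[-0.15,-0.3,0],"rot":[0,0,0],"gripper":1},{"xyz":[-0.2,-0.4,0],"rot":[0,0,0],"gripper":1},{"xyz":[-0.25,-0.5,0],"rot":[0,0,0],"gripper":1},{"xyz":[-0.3,-0.6,0],"rot":[0,0,0],"gripper":1},{"xyz":[-0.35,-0.7,0],"rot":[0,0,0],"gripper":1},{"xyz":[-0.4,-0.8,0],"rot":[0,0,0],"gripper":1},{"xyz":[-0.45,-0.9,0],"rot":[0,0,0],"gripper":1},{"xyz":[-0.5,-1,0],"rot":[0,0,0],"gripper":1}]' >/dev/null
python3 -m handwheel '[{"xyz":[-0.05,-0.1,0],"rot":[0,0,0],"gripper":1},{"xyz":[-0.1,-0.2,0],"rot":[0,0,0],"gripper":1},{"xyz":[-0.15,-0.3,0],"rot":[0,0,0],"gripper":1},{"xyz":[-0.2,-0.4,0],"rot":[0,0,0],"gripper":1},{"xyz":[-0.25,-0.5,0],"rot":[0,0,0],"gripper":1},{"xyz":[-0.3,-0.6,0],"rot":[0,0,0],"gripper":1},{"xyz":[-0.35,-0.7,0],"rot":[0,0,0],"gripper":1},{"xyz":[-0.4,-0.8,0],"rot":[0,0,0],"gripper":1},{"xyz":[-0.45,-0.9,0],"rot":[0,0,0],"gripper":1},{"xyz":[-0.5,-1,0],"rot":[0,0,0],"gripper":1}]' >/dev/null
python3 -m handwheel '[{"xyz":[-0.05,-0.1,0],"rot":[0,0,0],"gripper":1},{"xyz":[-0.1,-0.2,0],"rot":[0,0,0],"gripper":1},{"xyz":[-0.15,-0.3,0],"rot":[0,0,0],"gripper":1},{"xyz":[-0.2,-0.4,0],"rot":[0,0,0],"gripper":1},{"xyz":[-0.25,-0.5,0],"rot":[0,0,0],"gripper":1},{"xyz":[-0.3,-0.6,0],"rot":[0,0,0],"gripper":1},{"xyz":[-0.35,-0.7,0],"rot":[0,0,0],"gripper":1},{"xyz":[-0.4,-0.8,0],"rot":[0,0,0],"gripper":1},{"xyz":[-0.45,-0.9,0],"rot":[0,0,0],"gripper":1},{"xyz":[-0.5,-1,0],"rot":[0,0,0],"gripper":1}]' >/dev/null
python3 -m handwheel '[{"xyz":[-0.05,-0.1,0],"rot":[0,0,0],"gripper":1},{"xyz":[-0.1,-0.2,0],"rot":[0,0,0],"gripper":1},{"xyz":[-0.15,-0.3,0],"rot":[0,0,0],"gripper":1},{"xyz":[-0.2,-0.4,0],"rot":[0,0,0],"gripper":1},{"xyz":[-0.25,-0.5,0],"rot":[0,0,0],"gripper":1},{"xyz":[-0.3,-0.6,0],"rot":[0,0,0],"gripper":1},{"xyz":[-0.35,-0.7,0],"rot":[0,0,0],"gripper":1},{"xyz":[-0.4,-0.8,0],"rot":[0,0,0],"gripper":1},{"xyz":[-0.45,-0.9,0],"rot":[0,0,0],"gripper":1},{"xyz":[-0.5,-1,0],"rot":[0,0,0],"gripper":1}]' >/dev/null
python3 -m handwheel '[{"xyz":[-0.05,-0.1,0],"rot":[0,0,0],"gripper":1},{"xyz":[-0.1,-0.2,0],"rot":[0,0,0],"gripper":1},{"xyz":[-0.15,-0.3,0],"rot":[0,0,0],"gripper":1},{"xyz":[-0.2,-0.4,0],"rot":[0,0,0],"gripper":1},{"xyz":[-0.25,-0.5,0],"rot":[0,0,0],"gripper":1},{"xyz":[-0.35,-0.7,0],"rot":[0,0,0],"gripper":1},{"xyz":[-0.4,-0.8,0],"rot":[0,0,0],"gripper":1},{"xyz":[-0.45,-0.9,0],"rot":[0,0,0],"gripper":1},{"xyz":[-0.5,-1,0],"rot":[0,0,0],"gripper":1},{"xyz":[-0.5,-1,0],"rot":[0,0,0],"gripper":1}]'
python3 - <<'E'
from h import *
s=readout.get_state();p=s['eef_pos'];print(p)
a=grab('scene');f=a['frame'][:,:,::-1]
print('tcp px',pix(a,p),'roll top/bottom pred',pix(a,[.576,-.182,.076]),pix(a,[.576,-.182,0]))
cv2.imwrite('pics/4.png',cv2.resize(f[100:320,120:400],None,fx=2.6,fy=2.6,interpolation=cv2.INTER_CUBIC))
E
```

```text
clock: 5.93
eef_pos: [0.5757, -0.1726, 0.2309]
tool_rot: [0.001, 1.0, -0.0, 0.0]
wrist_force: [0.2, -0.6, -0.4]
grip_width: 0.0855
grasp_force: 0.0
[ 0.57573368 -0.17255865  0.23093092]
tcp px (np.float64(188.17427930579672), np.float64(112.89661243313826)) roll top/bottom pred (np.float64(203.77407249099963), np.float64(200.0169784123079)) (np.float64(212.32680904259348), np.float64(232.436435172673))
```

View pics/4.png

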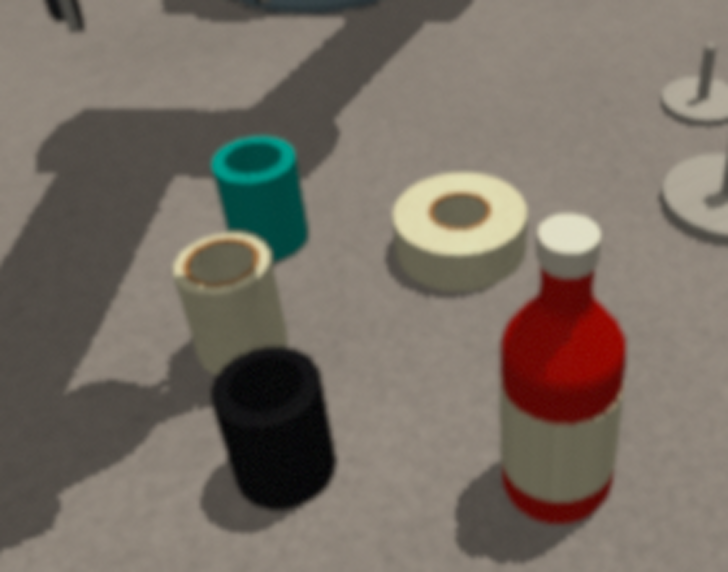

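The off-white roll stands at crop (223,262), which is scene pixel (205.8,200.8), about 2 px from the prediction. Only one finger shows, at the upper left, so I'll look at the gripper.

```bash
python3 - <<'E'
from h import *
a=grab('scene');f=a['frame'][:,:,::-1]
print(at(a,205.8,200.8,.076))
p=np.array(readout.get_state()['eef_pos'])
for dy in(-.043,.043):
  for dz in (0,.013): print(dy,dz,np.round(pix(a,p+[0,dy,dz]),1))
cv2.imwrite('pics/5.png',cv2.resize(f[0:200,60:320],None,fx=3,fy=3,interpolation=cv2.INTER_CUBIC))
E
```

```text
[ 0.5791835  -0.17920519  0.076     ]
-0.043 0 [156.4 117.7]
-0.043 0.013 [153.6 108.8]
0.043 0 [220.9 107.2]
0.043 0.013 [219.3  98.5]
```

View pics/5.png

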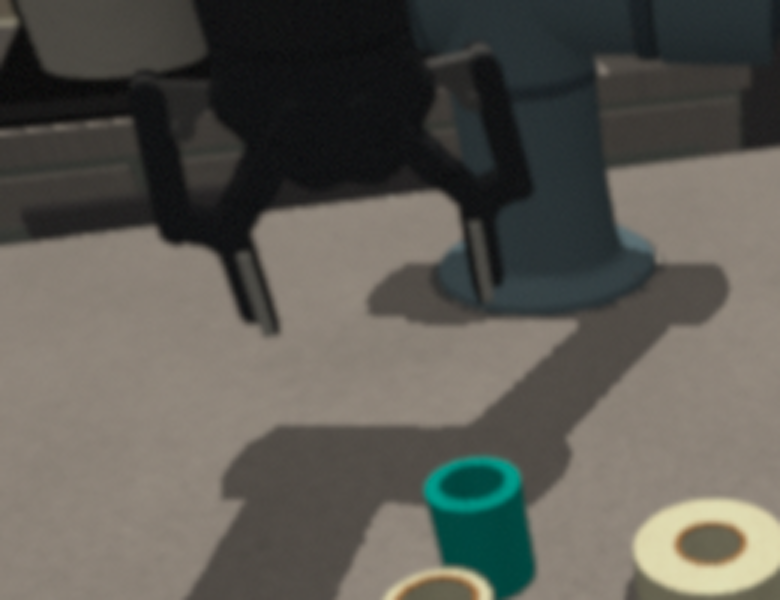

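Fingertips are at scene (150,110.5) and (222,100.6), where expected for open fingers set 13 mm back. I take the roll at (0.577,-0.181), descend and close.

```bash
python3 -m handwheel '[{"xyz":[-0.01,-0.04,0.1],"rot":[0,0,0],"gripper":1},{"xyz":[-0.02,-0.08,0.25],"rot":[0,0,0],"gripper":1},{"xyz":[-0.02,-0.08,0.4],"rot":[0,0,0],"gripper":1},{"xyz":[-0.02,-0.08,0.55],"rot":[0,0,0],"gripper":1},{"xyz":[-0.02,-0.08,0.7],"rot":[0,0,0],"gripper":1},{"xyz":[-0.02,-0.08,0.85],"rot":[0,0,0],"gripper":1},{"xyz":[-0.02,-0.08,1],"rot":[0,0,0],"gripper":1},{"xyz":[-0.02,-0.08,1],"rot":[0,0,0],"gripper":1},{"xyz":[-0.02,-0.08,1],"rot":[0,0,0],"gripper":1},{"xyz":[-0.02,-0.08,1],"rot":[0,0,0],"gripper":1}]'
python3 -m handwheel '[{"xyz":[0,0,0.1],"rot":[0,0,0],"gripper":1},{"xyz":[0,0,0.2],"rot":[0,0,0],"gripper":1},{"xyz":[0,0,0.3],"rot":[0,0,0],"gripper":1},{"xyz":[0,0,0.4],"rot":[0,0,0],"gripper":1},{"xyz":[0,0,0.5],"rot":[0,0,0],"gripper":1},{"xyz":[0,0,0.6],"rot":[0,0,0],"gripper":1},{"xyz":[0,0,0.7],"rot":[0,0,0],"gripper":1},{"xyz":[0,0,0.8],"rot":[0,0,0],"gripper":1},{"xyz":[0,0,0.9],"rot":[0,0,0],"gripper":1},{"xyz":[0,0,1],"rot":[0,0,0],"gripper":1}]'
python3 -m handwheel '[{"xyz":[0,0,0.09],"rot":[0,0,0],"gripper":1},{"xyz":[0,0,0.09],"rot":[0,0,0],"gripper":1},{"xyz":[0,0,0.09],"rot":[0,0,0],"gripper":-0.5},{"xyz":[0,0,0.09],"rot":[0,0,0],"gripper":-0.5},{"xyz":[0,0,0.09],"rot":[0,0,0],"gripper":-0.5},{"xyz":[0,0,0.09],"rot":[0,0,0],"gripper":-0.5},{"xyz":[0,0,0.09],"rot":[0,0,0],"gripper":-0.5},{"xyz":[0,0,0.09],"rot":[0,0,0],"gripper":-0.5},{"xyz":[0,0,0.09],"rot":[0,0,0],"gripper":-0.5},{"xyz":[0,0,0.09],"rot":[0,0,0],"gripper":-0.5}]' 35
```

```text
clock: 6.87
eef_pos: [0.5771, -0.1785, 0.1319]
tool_rot: [0.0, 1.0, -0.0, 0.0]
wrist_force: [0.1, -0.2, 0.3]
grip_width: 0.0857
grasp_force: 0.0
clock: 7.7
eef_pos: [0.577, -0.1787, 0.0302]
tool_rot: [0.0, 1.0, 0.0, 0.0]
wrist_force: [0.5, 0.1, -0.6]
grip_width: 0.0851
grasp_force: 0.0
clock: 8.53
eef_pos: [0.5777, -0.1791, 0.0231]
tool_rot: [0.0, 1.0, -0.0, 0.001]
wrist_force: [0.3, -0.2, 4.3]
grip_width: 0.0578
grasp_force: 33.8
```

```bash
python3 -m handwheel '[{"xyz":[0,0,-0.05],"rot":[0,0,0],"gripper":-0.5},{"xyz":[0,0,-0.15],"rot":[0,0,0],"gripper":-0.5},{"xyz":[0,0,-0.3],"rot":[0,0,0],"gripper":-0.5},{"xyz":[0,0,-0.45],"rot":[0,0,0],"gripper":-0.5},{"xyz":[0,0,-0.6],"rot":[0,0,0],"gripper":-0.5},{"xyz":[0,0,-0.75],"rot":[0,0,0],"gripper":-0.5},{"xyz":[0,0,-0.9],"rot":[0,0,0],"gripper":-0.5},{"xyz":[0,0,-1],"rot":[0,0,0],"gripper":-0.5},{"xyz":[0,0,-1],"rot":[0,0,0],"gripper":-0.5},{"xyz":[0,0,-1],"rot":[0,0,0],"gripper":-0.5}]'
python3 -m handwheel '[{"xyz":[0,0.05,-0.1],"rot":[0,0,0],"gripper":-0.5},{"xyz":[0,0.1,-0.2],"rot":[0,0,0],"gripper":-0.5},{"xyz":[0,0.2,-0.3],"rot":[0,0,0],"gripper":-0.5},{"xyz":[0,0.3,-0.4],"rot":[0,0,0],"gripper":-0.5},{"xyz":[0,0.4,-0.4],"rot":[0,0,0],"gripper":-0.5},{"xyz":[0,0.5,-0.4],"rot":[0,0,0],"gripper":-0.5},{"xyz":[0,0.65,-0.4],"rot":[0,0,0],"gripper":-0.5},{"xyz":[0,0.8,-0.4],"rot":[0,0,0],"gripper":-0.5},{"xyz":[0,0.9,-0.4],"rot":[0,0,0],"gripper":-0.5},{"xyz":[0,1,-0.4],"rot":[0,0,0],"gripper":-0.5}]'
python3 - <<'E'
from h import *
p=np.array(readout.get_state()['eef_pos']);print(p)
a=grab('scene');f=a['frame'][:,:,::-1]
print('pred roll top, bottom',pix(a,p+[0,0,.053]),pix(a,p-[0,0,.023]))
cv2.imwrite('pics/6.png',cv2.resize(f[30:280,130:430],None,fx=2.4,fy=2.4,interpolation=cv2.INTER_CUBIC))
E
```

```text
clock: 9.37
eef_pos: [0.5772, -0.1787, 0.1227]
tool_rot: [0.0, 1.0, -0.0, 0.0]
wrist_force: [0.4, 0.4, -2.3]
grip_width: 0.0579
grasp_force: 33.2
clock: 10.2
eef_pos: [0.5765, -0.077, 0.1618]
tool_rot: [-0.0, 1.0, 0.0, -0.001]
wrist_force: [-0.6, -0.3, -1.3]
grip_width: 0.0581
grasp_force: 33.3
[ 0.57651622 -0.07696058  0.16176272]
pred roll top, bottom (np.float64(257.69084289747445), np.float64(112.15584606944552)) (np.float64(262.64101340647113), np.float64(155.24388242165168))
```

View pics/6.png

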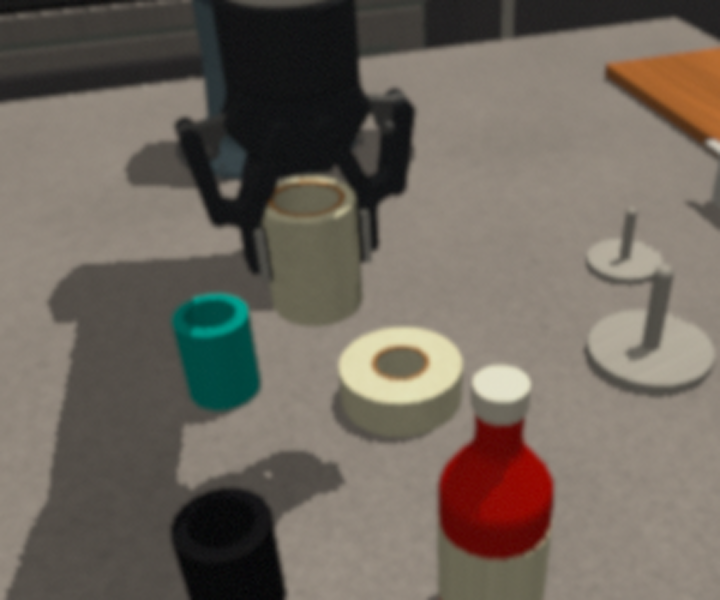

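The roll is held upright. Its top ring is at (258.8,112.5) against a predicted (257.7,112.2), so it is centred in the grip. The spindle tip is near (405.8,143.5) and the plate centre near (401,175.4). Remaining move: dy +0.286, dx -0.020.

```bash
python3 -m handwheel '[{"xyz":[0.02,0.1,0],"rot":[0,0,0],"gripper":-0.5},{"xyz":[0.04,0.2,0],"rot":[0,0,0],"gripper":-0.5},{"xyz":[0.06,0.3,0],"rot":[0,0,0],"gripper":-0.5},{"xyz":[0.08,0.4,0],"rot":[0,0,0],"gripper":-0.5},{"xyz":[0.1,0.5,0],"rot":[0,0,0],"gripper":-0.5},{"xyz":[0.1,0.6,0],"rot":[0,0,0],"gripper":-0.5},{"xyz":[0.1,0.7,0],"rot":[0,0,0],"gripper":-0.5},{"xyz":[0.1,0.8,0],"rot":[0,0,0],"gripper":-0.5},{"xyz":[0.1,0.9,0],"rot":[0,0,0],"gripper":-0.5},{"xyz":[0.1,1,0],"rot":[0,0,0],"gripper":-0.5}]' >/dev/null
python3 -m handwheel '[{"xyz":[0.02,0.1,0],"rot":[0,0,0],"gripper":-0.5},{"xyz":[0.04,0.2,0],"rot":[0,0,0],"gripper":-0.5},{"xyz":[0.06,0.3,0],"rot":[0,0,0],"gripper":-0.5},{"xyz":[0.08,0.4,0],"rot":[0,0,0],"gripper":-0.5},{"xyz":[0.1,0.5,0],"rot":[0,0,0],"gripper":-0.5},{"xyz":[0.1,0.6,0],"rot":[0,0,0],"gripper":-0.5},{"xyz":[0.1,0.7,0],"rot":[0,0,0],"gripper":-0.5},{"xyz":[0.1,0.8,0],"rot":[0,0,0],"gripper":-0.5},{"xyz":[0.1,0.9,0],"rot":[0,0,0],"gripper":-0.5},{"xyz":[0.1,1,0],"rot":[0,0,0],"gripper":-0.5}]' >/dev/null
python3 -m handwheel '[{"xyz":[0,0.1,0],"rot":[0,0,0],"gripper":-0.5},{"xyz":[0,0.2,0],"rot":[0,0,0],"gripper":-0.5},{"xyz":[0,0.3,0],"rot":[0,0,0],"gripper":-0.5},{"xyz":[0,0.4,0],"rot":[0,0,0],"gripper":-0.5},{"xyz":[0,0.5,0],"rot":[0,0,0],"gripper":-0.5},{"xyz":[0,0.6,0],"rot":[0,0,0],"gripper":-0.5},{"xyz":[0,0.7,0],"rot":[0,0,0],"gripper":-0.5},{"xyz":[0,0.8,0],"rot":[0,0,0],"gripper":-0.5},{"xyz":[0,0.85,0],"rot":[0,0,0],"gripper":-0.5},{"xyz":[0,0.85,0],"rot":[0,0,0],"gripper":-0.5}]'
python3 - <<'E'
from h import *
p=np.array(readout.get_state()['eef_pos']);print(p)
a=grab('scene');f=a['frame'][:,:,::-1]
print('tip at',at(a,405.8,143.3,.09),'plate',at(a,401.2,175.4,.012))
print('pred roll bottom',pix(a,p-[0,0,.023]),'roll top',pix(a,p+[0,0,.053]),'stand tip,plate',pix(a,[.5564,.2094,.092]),pix(a,[.5564,.2094,.012]))
cv2.imwrite('pics/7.png',cv2.resize(f[60:220,320:480],None,fx=3.7,fy=3.7,interpolation=cv2.INTER_CUBIC))
E
```

```text
clock: 12.75
eef_pos: [0.5572, 0.2076, 0.1622]
tool_rot: [-0.0, 1.0, 0.0, 0.0]
wrist_force: [0.5, -0.1, -2.1]
grip_width: 0.058
grasp_force: 33.4
[0.55719121 0.20755621 0.16223858]
tip at [0.56399244 0.20607053 0.09      ] plate [0.56460179 0.20885999 0.012     ]
pred roll bottom (np.float64(408.71207337321454), np.float64(118.66260352815775)) roll top (np.float64(415.8887891683634), np.float64(79.03223360357828)) stand tip,plate (np.float64(405.3627659698767), np.float64(140.13911129364695)) (np.float64(399.36731439491), np.float64(173.13667186799762))
```

View pics/7.png

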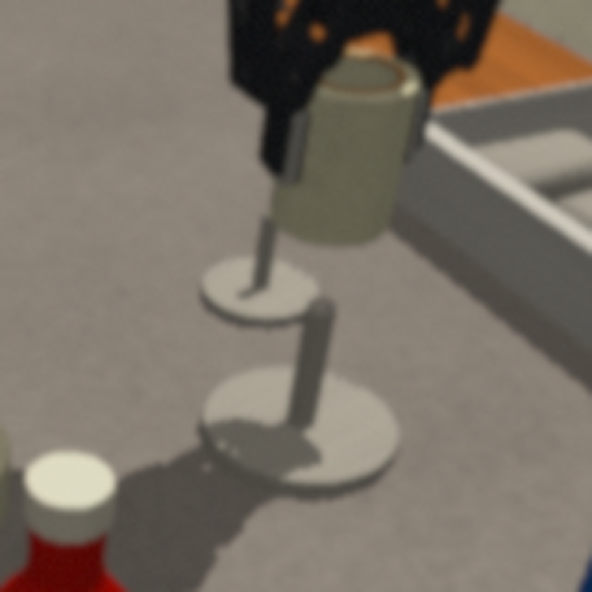

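The roll hangs over the spindle: ring centre near (419,80), spindle tip near (407,141), plate centre near (401.4,174.6). Both features show the same camera bias, so the residual is under about 4 mm against a 12 mm clearance. I'll lower it.

```bash
python3 -m handwheel '[{"xyz":[-0.01,0,0.1],"rot":[0,0,0],"gripper":-0.5},{"xyz":[-0.01,0,0.2],"rot":[0,0,0],"gripper":-0.5},{"xyz":[-0.01,0,0.3],"rot":[0,0,0],"gripper":-0.5},{"xyz":[-0.01,0,0.4],"rot":[0,0,0],"gripper":-0.5},{"xyz":[-0.01,0,0.45],"rot":[0,0,0],"gripper":-0.5},{"xyz":[-0.01,0,0.5],"rot":[0,0,0],"gripper":-0.5},{"xyz":[-0.01,0,0.55],"rot":[0,0,0],"gripper":-0.5},{"xyz":[-0.01,0,0.6],"rot":[0,0,0],"gripper":-0.5},{"xyz":[-0.01,0,0.65],"rot":[0,0,0],"gripper":-0.5},{"xyz":[-0.01,0,0.65],"rot":[0,0,0],"gripper":-0.5}]'
python3 - <<'E'
from h import *
a=grab('scene');f=a['frame'][:,:,::-1]
cv2.imwrite('pics/8.png',cv2.resize(f[60:220,320:480],None,fx=3.7,fy=3.7,interpolation=cv2.INTER_CUBIC))
E
```

```text
clock: 13.63
eef_pos: [0.5577, 0.2061, 0.0963]
tool_rot: [0.0, 1.0, -0.0, -0.001]
wrist_force: [-0.3, 0.4, -1.5]
grip_width: 0.0577
grasp_force: 33.4
```

View pics/8.png

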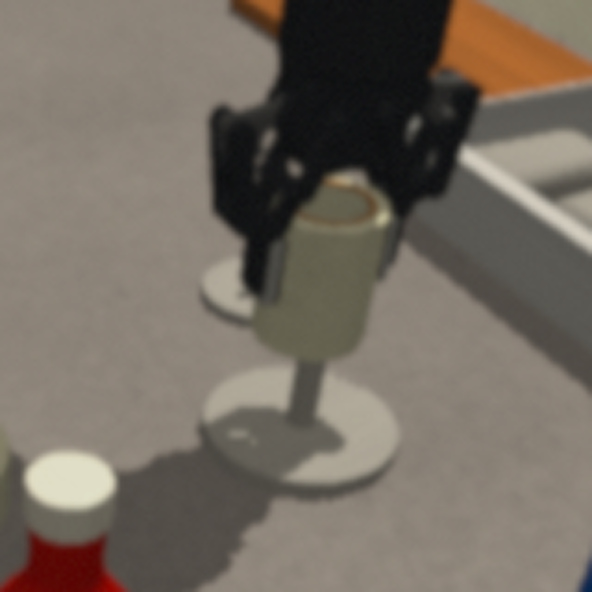

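The spindle enters the core (crop (310,365)) with no side force. I'll continue down to about 1 mm above the plate.

```bash
python3 -m handwheel '[{"xyz":[0,0.01,0.1],"rot":[0,0,0],"gripper":-0.5},{"xyz":[0,0.01,0.2],"rot":[0,0,0],"gripper":-0.5},{"xyz":[0,0.01,0.3],"rot":[0,0,0],"gripper":-0.5},{"xyz":[0,0.01,0.38],"rot":[0,0,0],"gripper":-0.5},{"xyz":[0,0.01,0.44],"rot":[0,0,0],"gripper":-0.5},{"xyz":[0,0.01,0.5],"rot":[0,0,0],"gripper":-0.5},{"xyz":[0,0.01,0.54],"rot":[0,0,0],"gripper":-0.5},{"xyz":[0,0.01,0.57],"rot":[0,0,0],"gripper":-0.5},{"xyz":[0,0.01,0.6],"rot":[0,0,0],"gripper":-0.5},{"xyz":[0,0.01,0.6],"rot":[0,0,0],"gripper":-0.5}]'
python3 -m handwheel '[{"xyz":[0,0,0.01],"rot":[0,0,0],"gripper":-0.5},{"xyz":[0,0,0.01],"rot":[0,0,0],"gripper":-0.5},{"xyz":[0,0,0.01],"rot":[0,0,0],"gripper":-0.5},{"xyz":[0,0,0.01],"rot":[0,0,0],"gripper":-0.5},{"xyz":[0,0,0.01],"rot":[0,0,0],"gripper":-0.5},{"xyz":[0,0,0.01],"rot":[0,0,0],"gripper":-0.5},{"xyz":[0,0,0.01],"rot":[0,0,0],"gripper":-0.5},{"xyz":[0,0,0.01],"rot":[0,0,0],"gripper":-0.5},{"xyz":[0,0,0.01],"rot":[0,0,0],"gripper":-0.5},{"xyz":[0,0,0.01],"rot":[0,0,0],"gripper":-0.5}]'
```

```text
clock: 14.52
eef_pos: [0.558, 0.2072, 0.0369]
tool_rot: [0.0, 1.0, -0.0, -0.0]
wrist_force: [0.2, 1.1, -1.6]
grip_width: 0.0581
grasp_force: 33.4
clock: 15.35
eef_pos: [0.5582, 0.2073, 0.0363]
tool_rot: [0.0, 1.0, 0.0, -0.0]
wrist_force: [-0.2, -0.5, -1.9]
grip_width: 0.0581
grasp_force: 33.4
```

```bash
python3 -m handwheel '[{"xyz":[0,0,0.005],"rot":[0,0,0],"gripper":-0.5},{"xyz":[0,0,0.01],"rot":[0,0,0],"gripper":-0.5},{"xyz":[0,0,0.015],"rot":[0,0,0],"gripper":-0.5},{"xyz":[0,0,0.015],"rot":[0,0,0],"gripper":-0.5},{"xyz":[0,0,0.015],"rot":[0,0,0],"gripper":-0.5},{"xyz":[0,0,0.015],"rot":[0,0,0],"gripper":-0.5},{"xyz":[0,0,0.015],"rot":[0,0,0],"gripper":-0.5},{"xyz":[0,0,0.015],"rot":[0,0,0],"gripper":-0.5},{"xyz":[0,0,0.015],"rot":[0,0,0],"gripper":-0.5},{"xyz":[0,0,0.015],"rot":[0,0,0],"gripper":-0.5}]'
```

```text
clock: 16.18
eef_pos: [0.5582, 0.2073, 0.035]
tool_rot: [0.0, 1.0, 0.0, 0.0]
wrist_force: [-1.8, -1.1, 4.1]
grip_width: 0.0581
grasp_force: 34.0
```

The wrist force turned upward, so the roll is on the plate. I'll release it and look before withdrawing.

```bash
python3 -m handwheel '[{"xyz":[0,0,0],"rot":[0,0,0],"gripper":0.5},{"xyz":[0,0,0],"rot":[0,0,0],"gripper":0.6},{"xyz":[0,0,0],"rot":[0,0,0],"gripper":0.7},{"xyz":[0,0,0],"rot":[0,0,0],"gripper":0.8},{"xyz":[0,0,0],"rot":[0,0,0],"gripper":0.9},{"xyz":[0,0,0],"rot":[0,0,0],"gripper":1},{"xyz":[0,0,0],"rot":[0,0,0],"gripper":1},{"xyz":[0,0,0],"rot":[0,0,0],"gripper":1},{"xyz":[0,0,0],"rot":[0,0,0],"gripper":1},{"xyz":[0,0,0],"rot":[0,0,0],"gripper":1}]'
python3 - <<'E'
from h import *
a=grab('scene');f=a['frame'][:,:,::-1]
cv2.imwrite('pics/9.png',cv2.resize(f[60:220,320:480],None,fx=3.7,fy=3.7,interpolation=cv2.INTER_CUBIC))
E
```

```text
clock: 17.02
eef_pos: [0.5582, 0.2073, 0.0348]
tool_rot: [0.0, 1.0, 0.0, 0.0]
wrist_force: [0.7, 0.0, -0.3]
grip_width: 0.0854
grasp_force: 0.0
```

View pics/9.png

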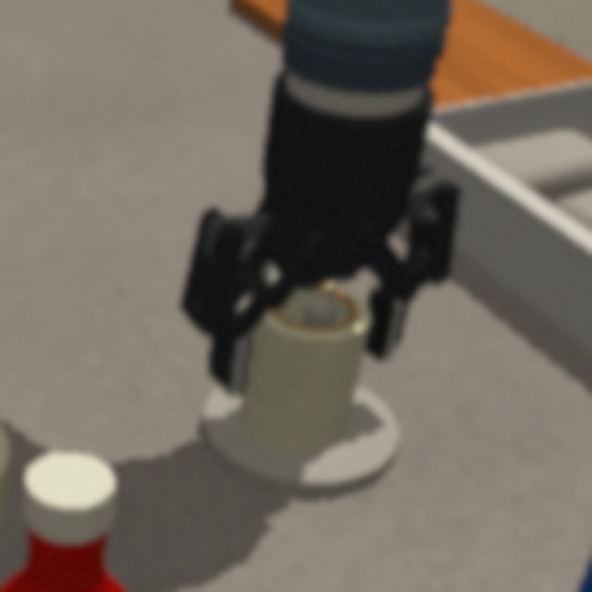

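The roll sits flat on the plate with the spindle (320,308) centred in its ring (318,311). I'll withdraw straight up.

```bash
python3 -m handwheel '[{"xyz":[0,0,-0.05],"rot":[0,0,0],"gripper":1},{"xyz":[0,0,-0.1],"rot":[0,0,0],"gripper":1},{"xyz":[0,0,-0.2],"rot":[0,0,0],"gripper":1},{"xyz":[0,0,-0.3],"rot":[0,0,0],"gripper":1},{"xyz":[0,0,-0.45],"rot":[0,0,0],"gripper":1},{"xyz":[0,0,-0.6],"rot":[0,0,0],"gripper":1},{"xyz":[0,0,-0.75],"rot":[0,0,0],"gripper":1},{"xyz":[0,0,-0.9],"rot":[0,0,0],"gripper":1},{"xyz":[0,0,-1],"rot":[0,0,0],"gripper":1},{"xyz":[0,0,-1],"rot":[0,0,0],"gripper":1}]'
python3 -m handwheel '[{"xyz":[0,0,-0.1],"rot":[0,0,0],"gripper":1},{"xyz":[0,0,-0.25],"rot":[0,0,0],"gripper":1},{"xyz":[0,0,-0.4],"rot":[0,0,0],"gripper":1},{"xyz":[0,0,-0.5],"rot":[0,0,0],"gripper":1},{"xyz":[0,0,-0.6],"rot":[0,0,0],"gripper":1},{"xyz":[0,0,-0.6],"rot":[0,0,0],"gripper":1},{"xyz":[0,0,-0.6],"rot":[0,0,0],"gripper":1},{"xyz":[0,0,-0.6],"rot":[0,0,0],"gripper":1},{"xyz":[0,0,-0.6],"rot":[0,0,0],"gripper":1},{"xyz":[0,0,-0.6],"rot":[0,0,0],"gripper":1}]'
python3 - <<'E'
from h import *
a=grab('scene');f=a['frame'][:,:,::-1]
cv2.imwrite('pics/10.png',cv2.resize(f[60:260,180:480],None,fx=2.6,fy=2.6,interpolation=cv2.INTER_CUBIC))
E
```

```text
clock: 17.9
eef_pos: [0.5604, 0.2078, 0.1384]
tool_rot: [0.0, 1.0, 0.001, 0.003]
wrist_force: [0.9, 0.5, 0.4]
grip_width: 0.0852
grasp_force: 0.0
clock: 18.73
eef_pos: [0.5576, 0.2071, 0.1938]
tool_rot: [0.0, 1.0, -0.0, -0.001]
wrist_force: [-0.3, -0.1, -0.5]
grip_width: 0.0856
grasp_force: 0.0
```

View pics/10.png

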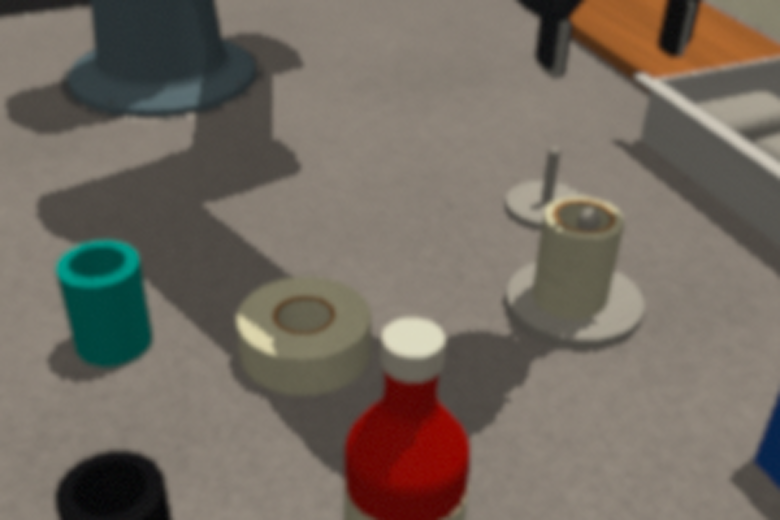

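The roll stands upright on the plate, with the spindle tip at (590,214) inside its ring (585,216). The gripper is clear and the bystanders have not moved.

```bash
python3 -c "
from cell import manip;print(manip.close_job())"
```

```text
the job is handed in; nothing more can be done
None
```

The label roll is mounted on the spindle stand, upright and flat on its base, the squat roll and sauce bottle were left where they stood, and I handed the job in at about 19 s; the verdict was not shown.

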